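# Seat a flat bar against the stop and lock the toggle clamp

### The arm

A 6-joint arm with a two-finger parallel gripper is mounted at the origin on a cart in front of the work surface, level with it; the furniture and walls round the work are solid. World frame = base frame: x ahead of the robot, y to its left, z up, the work surface at z = 0. Lengths are in m, angles in rad, forces in N, time in s.
With the tool pointing down it reaches from about 0.25 to 0.775 m from the base axis. Payload 4 kg.
Tool frame: the origin (TCP) lies midway between the tips of the shut fingers; the grasp point (between the pads) lies 19 mm behind it; z points along the fingers, y is the line along which they close (so a half turn about z gives the same grasp; the last joint's range is limited). The gripper opens to 94 mm and grips with 3 to 60 N. Pads are 16 mm wide; open, the fingers measure 119 mm over their backs; the gripper's body (75 mm by 177 mm) begins 78 mm behind the grasp point.
Start: joints at [-1.395, 0.087, 1.371, -0, 1.684, -0.103], TCP at [0.151, -0.529, 0.206] pointing down, gripper open.
Joint ranges: [-3.1, 3.1], [-0.76, 2.03], [0.27, 2.55], [-1.08, 4.22], [0.17, 2.65], [-2.57, 2.57]. Speed limits (rad/s): [2.79, 2.79, 3.14, 3.14, 3.14, 3.14].

### API

Orientations are given as a rotation vector (axis times angle).
In Python, from plant import telemetry, camera, calibration, close_job gives the robot as it stands. The module is installed in compiled form; this text tells all that it offers.
- The arm moves only by the tool send_rows, never from a script. Its argument "commands" is a list of rows, each an object of numbers: "tx", "ty", "tz": the shift along the tool's x, y, z in mm; "roll": the turn about the tool's z in degrees. In form: [{"tx": .., "ty": .., "tz": .., "roll": ..}, ...]. A call has 1 to 8 rows; each row is the pose to reach, as a shift and turn from the pose commanded when the call began, along the tool's axes at that moment; what a row does not reach only later rows make up. A row lasts 1/10 s, in which the tool goes at most 50 mm and 8.59 degrees, less where a joint would pass 70% of its speed; a pose out of reach is approached as far as the arm can. A call with a gripper value outside its range is refused whole. "fingers" is the finger opening in mm, from 0 to 94, set as the call begins (left out, the last holds). The fingers move at their own pace and stop on an object; "newtons" is the grip in N (left out, the last holds). Time passes only in rows, so rows that repeat a pose let the fingers close. It gives the time, the measured TCP pose, the force, the opening and the grip force at its end, in the units of the state.
- telemetry.observe(): the state, without advancing time (a new reading comes with each control period).
- camera(name): name is "scene" or "top" or "wrist"; returns (picture, depth): 400x640x3 uint8, red, green, blue; 400x640 float32, m along the optical axis (not along the pixel's ray), 0 where there is no reading.
- calibration(name): a dict with "intrinsics" (3x3 intrinsics, pixels), "rvec" (rotation vector, rad) and "tvec" (3), from world to camera coordinates, as OpenCV has them. Camera axes: x right, y down, z forward; pixel columns grow to the right and rows downward; lengths in m; the calibration is good to about 2 mm. A picture is of the moment at which its call begins: read the wrist's pose just before it. calibration takes no time and is no camera call; for the wrist camera it gives the pose at the moment of the call.
- close_job(): hands the job in; it is judged then, once.
The state is a dict: "t": time; "qpos": joint angles; "joint_vel": joint speeds; "tau": joint torques, N m; "ee_pos": TCP position; "tool_rot": TCP orientation; "contact_force": force on the tool from outside, world axes, zero at the start; "torque": the same for the moment, N m; "grip_width": opening from 0.0 (shut) to 1.0 (fully open); "grip_force": force on a finger pad.
Only numpy, scipy, OpenCV 4.12 (cv2) and the standard library are available. Lean on these libraries where they do the work, as an engineer would, in place of code of your own. Each camera call takes 0.05 s, during which the arm holds its last target. There are 200 camera calls.

### The job

Gently push the dark flat bar along the guides of the grey fixture until its far end meets the blue end stop, and press it up there with about 15 N for a moment. Then push the red handle of the toggle clamp down past its dead point and press it firmly home on its rest with about 20 N, so that the rubber pad holds the bar there against the stop. Press neither on the stop nor on the handle with more than 25 N, and leave the other things on the bench alone.

Things in the scene. Friction and masses are not known exactly. Their poses are not given: they have to be found in the camera images.
- fixture: grey steel fixture plate, 18 mm high, fixed to the bench. Frame: z up, origin on the bench top, plate from x=-110 to +100 and y=-75 to +85 mm. The bar lies on the plate along the fixture's x axis, between two steel guide rails 6 mm high centred on y=-35 mm, 2.5 mm play either side. The toggle clamp stands beside it in the plane x=-30 mm, arm to -y over the bar, handle to +y
- bar_center (a point): centre of the loose dark steel flat bar, 42 mm wide, 223 mm long (along its own y axis, +y towards the stop), 8 mm thick, 0.45 to 0.75 kg; it slides easily, at 1 to 5 N. Its near end, on the robot's side, overhangs the plate by 20 mm or more, so fingertips can go down beside and behind it (the bar is 18 to 26 mm above the bench)
- bar: the same flat bar; origin at the centre of its underside
- bar_far_end (a point): middle of the bar's far end face (half-way up), 111.5 mm from its centre; it must come to the stop. At the start it is 24 to 60 mm short of it
- stop_face (a point): point on the face of the blue steel end stop (50 mm wide, 22 mm high) that the bar must touch, 4 mm above the plate, on the bar's centre line; its x axis is the fixture's x and points away from the bar. The stop is set 70 to 90 mm from the fixture's origin along x and is rigid
- end_stop: the blue end stop itself, origin at the foot of its face
- clamp_handle (a joint): clamp handle angle in rad: 0 fully open (as it starts), 1.19 dead point, 1.309 fully home on its rest. The hinge is stiff (about 8 to 10 N at the grip, all the way) and stays where it is left, so it must be pushed right home; over the last 0.3 rad before the dead point the sprung pad bears on the bar and some 3 to 6 N more are needed
- handle_grip (a point): point on the centre line of the round red handle grip, 100 mm from its hinge. The grip is 18 mm thick and runs from 38 to 130 mm from the hinge. It is pushed on its -y (when home: upper) side, over towards the fixture's +y and down
- handle_hinge (a point): centre of the handle's hinge, at x=-30, y=+60, z=63 mm of the fixture; the hinge axis is parallel to the fixture's x. At joint 0 the handle rises at 75 deg (1.309 rad) from level, leaning towards +y; at home it lies about level towards +y. Each clamp is set differently: both angles may be up to 3.5 deg more or less
- clamp_pad: round black rubber pad, 20 mm across, on a sprung foot under the tip of the clamp arm; origin at the centre of its underside. The arm hinges at y=+30, z=46 mm of the fixture, is 65 mm long, is linked to the handle and while open stands up steeply, its top about 120 mm above the bench. The pad comes down at x=-30, y=-35 mm of the fixture
- spare_bar: bystander: spare dark steel flat bar, 42x235x8 mm, lying right of the fixture; origin at the centre of its underside
- spanner_17: bystander: bright combination spanner, 218 mm long, lying left; origin at the centre of its underside
- angle_big: bystander: piece of steel angle, 99x42x42 mm, right; origin at the centre of its underside
- parts_tray: bystander: round steel parts tray, 124 mm across, 22 mm high, left; origin at the centre of its underside
Not all that is in view belongs to the job. What is shaped like the bar but turquoise is not meant.

How it is judged:
By the outcome, as a careful person would: the job done as asked, in the order asked, and still so for the second after the job is handed in, with the robot touching nothing.
It also fails if it takes over 69 s, if anything falls off the work surface, if the arm or the gripper's body presses on something with over 40 N, if the wrist force passes 120 N, or if a joint passes its speed limit or range.

## Working session

There is one attempt and no reset: what is moved stays moved. The work goes in short steps, Python scripts to look and compute and a tool call to move; the robot and the scene stay as the last step left them, time stands still between calls to the robot, and variables do not carry over. Pictures are saved under pics/ and viewed, at most 10 in all, crops included, and the job is handed in when it is done.

Besides the shell and the picture viewer there is one more tool, called after "Call:" by a JSON object that holds its "name" and its "arguments", one argument or row to a line. send_rows: Moves the arm, as the interface text tells. Its arguments: {"type":"object","properties":{"commands":{"type":"array","items":{"type":"object","properties":{"tx":{"type":"number"},"ty":{"type":"number"},"tz":{"type":"number"},"roll":{"type":"number"}}}},"fingers":{"type":"number"},"newtons":{"type":"number"}},"required":["commands"]}

```bash
mkdir -p pics
cat > h.py <<'E'
import numpy as np, cv2
from plant import telemetry, camera, calibration, close_job
def snap(n,f):
    c=calibration(n); p,d=camera(n); cv2.imwrite(f'pics/{f}.png',p[:,:,::-1]); np.savez(f'pics/{f}.npz',p=p,d=d,K=c['intrinsics'],r=c['rvec'],t=c['tvec'])
def load(f): return np.load(f'pics/{f}.npz')
def world(s,u,v,z=None,h=1):
    R=cv2.Rodrigues(np.array(s['r'],float))[0]; t=np.array(s['t'],float).ravel()
    ray=np.linalg.inv(s['K'])@[u,v,1]
    if z is None:
        w=s['d'][int(v)-h:int(v)+h+1,int(u)-h:int(u)+h+1]; dd=np.median(w[w>0])
    else:
        o=-R.T@t; dd=(z-o[2])/(R.T@ray)[2]
    return R.T@(ray*dd-t)
E
python3 - <<'E'
from h import *
s=telemetry.observe(); print({k:np.round(v,3) for k,v in s.items()})
snap('top','top0'); snap('scene','scene0')
E
```

```text
{'t': np.float64(0.0), 'qpos': array([-1.395,  0.088,  1.372,  0.   ,  1.684, -0.103]), 'joint_vel': array([ 0.001,  0.002,  0.001,  0.002, -0.001,  0.002]), 'tau': array([ 0.0000e+00, -3.4018e+01, -3.0243e+01,  7.2000e-02,  3.3000e-02,
       -0.0000e+00]), 'ee_pos': array([ 0.151, -0.528,  0.204]), 'tool_rot': array([-3.109, -0.436,  0.   ]), 'contact_force': array([-0.119,  0.937,  0.422]), 'torque': array([-0.038,  0.032,  0.003]), 'grip_force': np.float64(0.0), 'grip_width': np.float64(1.001)}
```

View pics/top0.png

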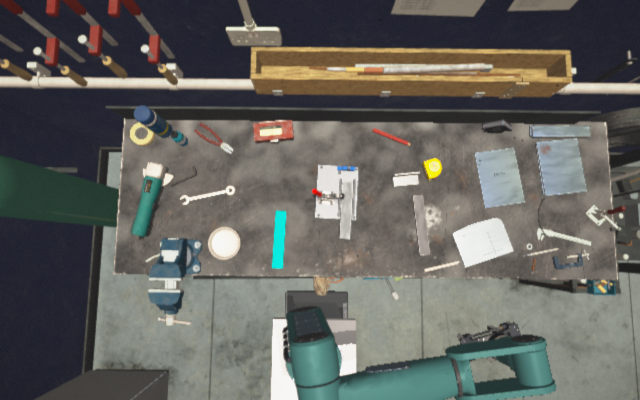

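View pics/scene0.png

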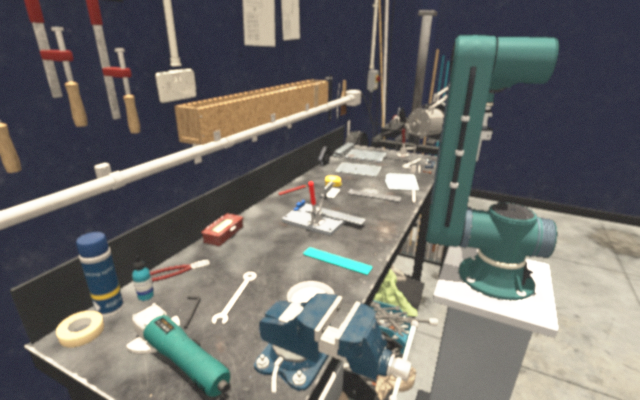

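In the top view, three things could be the bar: the grey bar in the fixture (346,210), the turquoise one (279,240), which is excluded, and the spare bar at right (422,225). I choose (346,210), between the rails and ahead of the blue stop (347,168). The red handle is at (317,192). Next is a close crop to check.

Run:
```python
from h import *
s=load('top0'); im=s['p'][155:250,305:375,::-1]
cv2.imwrite('pics/crop0.png',cv2.resize(im,None,fx=6,fy=6,interpolation=cv2.INTER_CUBIC))
for u,v in [(346,210),(345,238),(347,168),(317,192),(322,213),(320,170),(340,195)]: print(u,v,np.round(world(s,u,v),4))
print(s['K'])
```

```text
346 210 [ 0.5661 -0.1194  0.0266]
345 238 [ 0.4583 -0.1162  0.0221]
347 168 [ 0.7287 -0.122   0.0397]
317 192 [ 0.6149 -0.0079  0.1717]
322 213 [ 0.5541 -0.0267  0.0201]
320 170 [ 0.7238 -0.0172  0.0189]
340 195 [ 0.6137 -0.092   0.1067]
[[390.55787095   0.         320.60205459]
 [  0.         390.55787095 201.93200507]
 [  0.           0.           1.        ]]
```

View pics/crop0.png

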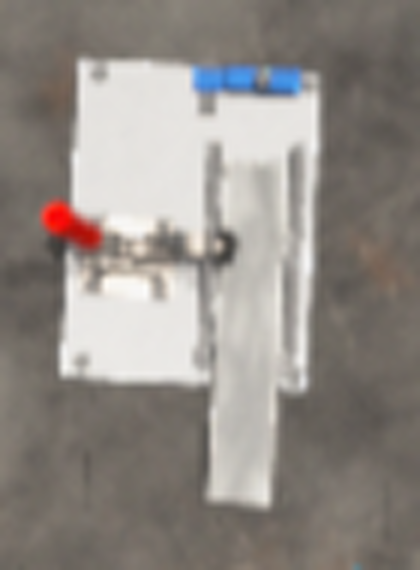

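The crop shows the bar between the guide rails, its near end at crop (240,500) overhanging the plate. The far end is at (252,163), the blue stop face at (250,92), the red grip top at (58,215), and the pad at (222,247). The choice stands.

Run:
```python
from h import *
s=load('top0')
f=lambda x,y,z: np.round(world(s,305+(x+.5)/6-.5,155+(y+.5)/6-.5,z),4)
for n,x,y,z in [('TL',80,60,.018),('TR',322,72,.018),('BL',62,377,.018),('BR',305,390,.018),('nearL',207,500,.026),('nearR',270,507,.026),('far',252,163,.026),('stopL',194,92,.04),('stopR',300,95,.04),('griptip',58,215,.19)]: print(n,f(x,y,z))
o=telemetry.observe(); R=cv2.Rodrigues(o['tool_rot'])[0]; print(np.round(R,3))
c=calibration('wrist'); Rc=cv2.Rodrigues(np.array(c['rvec'],float))[0]; t=np.array(c['tvec'],float).ravel()
print('cam in tool',R.T@(-Rc.T@t-o['ee_pos']),'\n',np.round(R.T@Rc.T,3),c['intrinsics'][0])
```

```text
TL [ 0.7456 -0.0087  0.018 ]
TR [ 0.7392 -0.1678  0.018 ]
BL [0.5368 0.0006 0.018 ]
BR [ 0.53   -0.1566  0.018 ]
nearL [ 0.4583 -0.0932  0.026 ]
nearR [ 0.4542 -0.1335  0.026 ]
far [ 0.6769 -0.1214  0.026 ]
stopL [ 0.7206 -0.0829  0.04  ]
stopR [ 0.7194 -0.1514  0.04  ]
griptip [0.6178 0.0015 0.19  ]
[[ 0.961  0.275 -0.   ]
 [ 0.275 -0.961  0.002]
 [ 0.    -0.002 -1.   ]]
cam in tool [ 0.0755432  -0.00062554 -0.18024526] 
 [[ 0.    -0.965 -0.262]
 [ 1.     0.     0.   ]
 [-0.    -0.262  0.965]] [282.57082629   0.         317.27752853]
```

Call:
{"name": "send_rows", "arguments": {
  "commands": [
    {"tx":252,"ty":-156,"tz":-76,"roll":9.3},
    {"tx":252,"ty":-156,"tz":-76,"roll":9.3},
    {"tx":252,"ty":-156,"tz":-76,"roll":9.3},
    {"tx":252,"ty":-156,"tz":-76,"roll":9.3},
    {"tx":252,"ty":-156,"tz":-76,"roll":9.3},
    {"tx":252,"ty":-156,"tz":-76,"roll":9.3},
    {"tx":252,"ty":-156,"tz":-76,"roll":9.3},
    {"tx":252,"ty":-156,"tz":-76,"roll":9.3}
  ],
  "fingers": 0,
  "newtons": 30
}}

```text
t: 0.9
ee_pos: [0.3514, -0.3086, 0.2817]
tool_rot: [3.135, 0.188, 0.0]
contact_force: [-0.1, 0.1, -0.5]
grip_width: 0.353
grip_force: 0.0
```

Call:
{"name": "send_rows", "arguments": {
  "commands": [
    {"tx":224,"ty":-194,"tz":5,"roll":9.5},
    {"tx":224,"ty":-194,"tz":5,"roll":9.5},
    {"tx":224,"ty":-194,"tz":5,"roll":9.5},
    {"tx":224,"ty":-194,"tz":5,"roll":9.5},
    {"tx":224,"ty":-194,"tz":5,"roll":9.5},
    {"tx":224,"ty":-194,"tz":5,"roll":9.5},
    {"tx":224,"ty":-194,"tz":5,"roll":9.5},
    {"tx":224,"ty":-194,"tz":5,"roll":9.5}
  ]
}}

```text
t: 1.7
ee_pos: [0.5504, -0.0916, 0.2746]
tool_rot: [3.14, -0.078, -0.006]
contact_force: [-0.4, 0.4, 0.1]
grip_width: 0.008
grip_force: 0.0
```

Run:
```python
from h import *
print(telemetry.observe()['ee_pos'],telemetry.observe()['tool_rot'])
snap('wrist','w0')
s=load('w0'); print(s['p'].shape)
cv2.imwrite('pics/w0c.png',cv2.resize(s['p'][:,100:540,::-1],(660,600),interpolation=cv2.INTER_CUBIC))
```

```text
[ 0.55042088 -0.09164221  0.27457946] [ 3.14030618 -0.07763501 -0.0057845 ]
(400, 640, 3)
```

View pics/w0c.png

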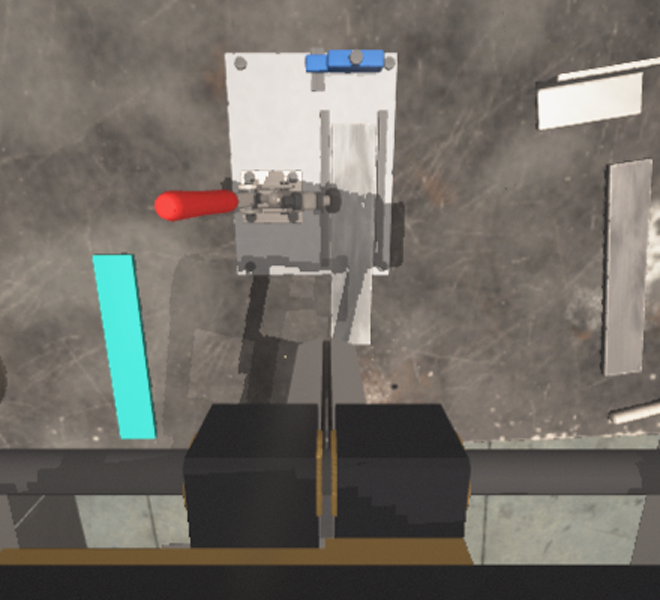

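The wrist view (crop scale 1.5, x offset 100) shows the bar's far end at (355,123), its near end at (331..370,344), and the foot of the stop face at about y=71. The plate corners are (225,54), (396,53), (238,274), (388,272), and the red grip runs from (170,205) to (235,200).

Run:
```python
from h import *
s=load('w0')
f=lambda x,y,z=None: world(s,100+(x+.5)/1.5-.5,(y+.5)/1.5-.5,z)
P=[(225,54),(396,53),(238,274),(388,272)]
F=np.array([(100,85),(100,-75),(-110,85),(-110,-75)])/1e3
W=np.array([f(*p,.018)[:2] for p in P]); print(np.round(W,4))
Fm,Wm=F.mean(0),W.mean(0); U,S,V=np.linalg.svd((W-Wm).T@(F-Fm)); R=U@V; o=Wm-R@Fm
print('yaw',np.degrees(np.arctan2(R[1,0],R[0,0])),'o',o,'res',np.round(W-(F@R.T+o),4))
for n,x,y,z in [('nearL',331,344,.026),('nearR',370,344,.026),('farL',335,123,.026),('farR',378,124,.026),('stopfoot',355,72,.018),('stoptop',355,68,.04)]:
    p=f(x,y,z); print(n,np.round(p,4),'fix',np.round(R.T@(p[:2]-o),4))
# red handle from depth
im=cv2.cvtColor(s['p'],cv2.COLOR_RGB2HSV); m=((im[...,0]<8)|(im[...,0]>172))&(im[...,1]>150)&(im[...,2]>80)
m[:,:195]=0; m[:100]=0;m[160:]=0;m[:,265:]=0
Q=[]
for v,u in zip(*np.nonzero(m)):
    if s['d'][v,u]>0: q=world(s,u,v,h=0); Q.append([*(R.T@(q[:2]-o)),q[2]])
Q=np.array(Q); print(len(Q),Q.min(0),Q.max(0))
for a in np.arange(.05,.14,.01):
    k=(abs(Q[:,1]-a)<.005); 
    if k.any(): print(round(a,3),np.round(np.median(Q[k],0),4), Q[k,2].max())
np.save('Q.npy',Q); np.savez('fix.npz',R=R,o=o)
```

```text
[[ 0.7444 -0.0077]
 [ 0.7376 -0.1652]
 [ 0.5376  0.0019]
 [ 0.532  -0.1556]]
yaw -2.5143709087121704 o [ 0.64267957 -0.08686001] res [[-0.0019 -0.0014]
 [-0.0017  0.001 ]
 [ 0.0011 -0.001 ]
 [ 0.0025  0.0013]]
nearL [ 0.4574 -0.0922  0.026 ] fix [-0.1849 -0.0134]
nearR [ 0.4553 -0.1343  0.026 ] fix [-0.1851 -0.0556]
farL [ 0.6793 -0.1062  0.026 ] fix [ 0.0375 -0.0177]
farR [ 0.6765 -0.1466  0.026 ] fix [ 0.0364 -0.0582]
stopfoot [ 0.7236 -0.1269  0.018 ] fix [ 0.0826 -0.0365]
stoptop [ 0.7219 -0.1254  0.04  ] fix [ 0.0808 -0.035 ]
857 [-5.31651231e-02  6.23109804e-02  3.89101182e-06] [-0.0207123   0.17096241  0.19249078]
0.06 [-0.03    0.0639  0.1149] 0.12219738499668174
0.07 [-0.029   0.0708  0.1384] 0.16476242877585986
0.08 [-0.0293  0.0794  0.1792] 0.1924035104275654
0.09 [-0.0294  0.0891  0.19  ] 0.19249078330027314
0.1 [-0.0304  0.0957  0.1885] 0.1893272371458319
```

Call:
{"name": "send_rows", "arguments": {
  "commands": [
    {"tx":-122.8,"ty":27,"tz":0,"roll":-0.3},
    {"tx":-122.8,"ty":27,"tz":0,"roll":-0.3},
    {"tx":-122.8,"ty":27,"tz":50,"roll":-0.3},
    {"tx":-122.8,"ty":27,"tz":100,"roll":-0.3},
    {"tx":-122.8,"ty":27,"tz":150,"roll":-0.3},
    {"tx":-122.8,"ty":27,"tz":190,"roll":-0.3},
    {"tx":-122.8,"ty":27,"tz":220,"roll":-0.3},
    {"tx":-122.8,"ty":27,"tz":220,"roll":-0.3}
  ]
}}

```text
t: 2.55
ee_pos: [0.4214, -0.112, 0.0518]
tool_rot: [-3.138, 0.075, 0.016]
contact_force: [-0.4, -1.2, -0.7]
grip_width: 0.007
grip_force: 0.0
```

Call:
{"name": "send_rows", "arguments": {
  "commands": [
    {"tz":20},
    {"tz":38},
    {"tz":38},
    {"tx":6,"tz":38},
    {"tx":12,"tz":38},
    {"tx":18,"tz":38},
    {"tx":22,"tz":38},
    {"tx":22,"tz":38}
  ]
}}

```text
validation failed for argument at $.co...
```

Call:
{"name": "send_rows", "arguments": {
  "commands": [
    {"tx":0,"ty":0,"tz":20,"roll":0},
    {"tx":0,"ty":0,"tz":38,"roll":0},
    {"tx":0,"ty":0,"tz":38,"roll":0},
    {"tx":6,"ty":0,"tz":38,"roll":0},
    {"tx":12,"ty":0,"tz":38,"roll":0},
    {"tx":18,"ty":0,"tz":38,"roll":0},
    {"tx":22,"ty":0,"tz":38,"roll":0},
    {"tx":22,"ty":0,"tz":38,"roll":0}
  ]
}}

```text
t: 3.35
ee_pos: [0.4493, -0.1128, 0.0189]
tool_rot: [3.14, -0.069, 0.001]
contact_force: [-0.9, 0.3, -0.2]
grip_width: 0.004
grip_force: 0.2
```

Call:
{"name": "send_rows", "arguments": {
  "commands": [
    {"tx":0,"ty":0,"tz":3,"roll":0},
    {"tx":0,"ty":0,"tz":5,"roll":0},
    {"tx":3,"ty":0,"tz":5,"roll":0},
    {"tx":6,"ty":0,"tz":5,"roll":0},
    {"tx":9,"ty":0,"tz":5,"roll":0},
    {"tx":12,"ty":0,"tz":5,"roll":0},
    {"tx":15,"ty":0,"tz":5,"roll":0},
    {"tx":18,"ty":0,"tz":5,"roll":0}
  ]
}}

```text
t: 4.15
ee_pos: [0.4667, -0.1134, 0.0133]
tool_rot: [-3.141, 0.069, 0.001]
contact_force: [-2.3, -0.6, -2.2]
grip_width: 0.009
grip_force: 1.0
```

Call:
{"name": "send_rows", "arguments": {
  "commands": [
    {"tx":3,"ty":0,"tz":0,"roll":0},
    {"tx":6,"ty":0,"tz":0,"roll":0},
    {"tx":9,"ty":0,"tz":0,"roll":0},
    {"tx":12,"ty":0,"tz":0,"roll":0},
    {"tx":15,"ty":0,"tz":0,"roll":0},
    {"tx":17,"ty":0,"tz":0,"roll":0},
    {"tx":19,"ty":0,"tz":0,"roll":0},
    {"tx":20,"ty":0,"tz":0,"roll":0}
  ]
}}

```text
t: 4.95
ee_pos: [0.4868, -0.1143, 0.0136]
tool_rot: [3.141, -0.069, 0.0]
contact_force: [-2.2, 0.3, -1.2]
grip_width: 0.005
grip_force: 1.2
```

Now the last stretch, in small steps.

Call:
{"name": "send_rows", "arguments": {
  "commands": [
    {"tx":1,"ty":0,"tz":0,"roll":0},
    {"tx":2,"ty":0,"tz":0,"roll":0},
    {"tx":3,"ty":0,"tz":0,"roll":0},
    {"tx":3,"ty":0,"tz":0,"roll":0}
  ]
}}

```text
t: 5.35
ee_pos: [0.4899, -0.1145, 0.0135]
tool_rot: [3.141, -0.069, 0.001]
contact_force: [-1.4, 0.2, -1.7]
grip_width: 0.007
grip_force: 0.9
```

Call:
{"name": "send_rows", "arguments": {
  "commands": [
    {"tx":0.5,"ty":0,"tz":0,"roll":0},
    {"tx":1,"ty":0,"tz":0,"roll":0},
    {"tx":1.5,"ty":0,"tz":0,"roll":0},
    {"tx":1.5,"ty":0,"tz":0,"roll":0}
  ]
}}

```text
t: 5.75
ee_pos: [0.4911, -0.1145, 0.0136]
tool_rot: [3.141, -0.069, 0.0]
contact_force: [-2.3, 0.1, 1.4]
grip_width: 0.007
grip_force: 1.3
```

Call:
{"name": "send_rows", "arguments": {
  "commands": [
    {"tx":0.5,"ty":0,"tz":0,"roll":0},
    {"tx":1,"ty":0,"tz":0,"roll":0},
    {"tx":1.5,"ty":0,"tz":0,"roll":0},
    {"tx":1.5,"ty":0,"tz":0,"roll":0}
  ]
}}

```text
t: 6.15
ee_pos: [0.4912, -0.1145, 0.0136]
tool_rot: [-3.141, 0.069, 0.005]
contact_force: [-6.9, 0.4, 3.9]
grip_width: 0.003
grip_force: 3.5
```

Call:
{"name": "send_rows", "arguments": {
  "commands": [
    {"tx":0.5,"ty":0,"tz":0,"roll":0},
    {"tx":1,"ty":0,"tz":0,"roll":0},
    {"tx":1,"ty":0,"tz":0,"roll":0}
  ]
}}

```text
t: 6.45
ee_pos: [0.4912, -0.1145, 0.0136]
tool_rot: [-3.141, 0.069, 0.009]
contact_force: [-10.4, 0.6, 5.8]
grip_width: 0.008
grip_force: 4.7
```

Call:
{"name": "send_rows", "arguments": {
  "commands": [
    {"tx":0.5,"ty":0,"tz":0,"roll":0},
    {"tx":1,"ty":0,"tz":0,"roll":0},
    {"tx":1.5,"ty":0,"tz":0,"roll":0},
    {"tx":1.5,"ty":0,"tz":0,"roll":0},
    {"tx":1.5,"ty":0,"tz":0,"roll":0}
  ]
}}

```text
t: 6.95
ee_pos: [0.4913, -0.1145, 0.0135]
tool_rot: [-3.141, 0.069, 0.014]
contact_force: [-12.9, 1.6, 8.5]
grip_width: 0.004
grip_force: 6.5
```

Call:
{"name": "send_rows", "arguments": {
  "commands": [
    {"tx":0.5,"ty":0,"tz":0,"roll":0},
    {"tx":1,"ty":0,"tz":0,"roll":0},
    {"tx":1,"ty":0,"tz":0,"roll":0},
    {"tx":1,"ty":0,"tz":0,"roll":0},
    {"tx":1,"ty":0,"tz":0,"roll":0},
    {"tx":1,"ty":0,"tz":0,"roll":0},
    {"tx":1,"ty":0,"tz":0,"roll":0},
    {"tx":1,"ty":0,"tz":0,"roll":0}
  ]
}}

```text
t: 7.75
ee_pos: [0.4914, -0.1145, 0.0136]
tool_rot: [-3.14, 0.069, 0.017]
contact_force: [-15.2, 1.2, 10.5]
grip_width: 0.004
grip_force: 7.7
```

Call:
{"name": "send_rows", "arguments": {
  "commands": [
    {"tx":0.4,"ty":0,"tz":0,"roll":0},
    {"tx":0.8,"ty":0,"tz":0,"roll":0},
    {"tx":0.8,"ty":0,"tz":0,"roll":0},
    {"tx":0.8,"ty":0,"tz":0,"roll":0},
    {"tx":0.8,"ty":0,"tz":0,"roll":0},
    {"tx":0.8,"ty":0,"tz":0,"roll":0},
    {"tx":0.8,"ty":0,"tz":0,"roll":0}
  ]
}}

```text
t: 8.45
ee_pos: [0.4914, -0.1145, 0.0136]
tool_rot: [-3.14, 0.069, 0.02]
contact_force: [-17.5, 1.1, 13.0]
grip_width: 0.002
grip_force: 8.6
```

Call:
{"name": "send_rows", "arguments": {
  "commands": [
    {"tx":-2,"ty":0,"tz":0,"roll":0},
    {"tx":-4,"ty":0,"tz":0,"roll":0},
    {"tx":-7,"ty":0,"tz":0,"roll":0},
    {"tx":-15,"ty":0,"tz":0,"roll":0},
    {"tx":-40,"ty":0,"tz":0,"roll":0},
    {"tx":-40,"ty":0,"tz":-40,"roll":0},
    {"tx":-40,"ty":0,"tz":-90,"roll":0},
    {"tx":-40,"ty":0,"tz":-140,"roll":0}
  ]
}}

```text
t: 9.25
ee_pos: [0.4565, -0.1127, 0.1547]
tool_rot: [-3.141, 0.069, -0.001]
contact_force: [1.9, -0.5, 0.7]
grip_width: 0.006
grip_force: 0.0
```

Run:
```python
from h import *
snap('wrist','w1'); s=load('w1')
o=telemetry.observe();print(o['ee_pos'],o['qpos'])
cv2.imwrite('pics/w1c.png',cv2.resize(s['p'][0:220,200:460,::-1],None,fx=2.7,fy=2.7,interpolation=cv2.INTER_CUBIC))
```

```text
[ 0.46173574 -0.11465538  0.16547678] [-3.62939489e-01 -8.29785155e-02  1.62048181e+00  4.01449473e-04
  1.58497432e+00  1.25180151e+00]
```

View pics/w1c.png

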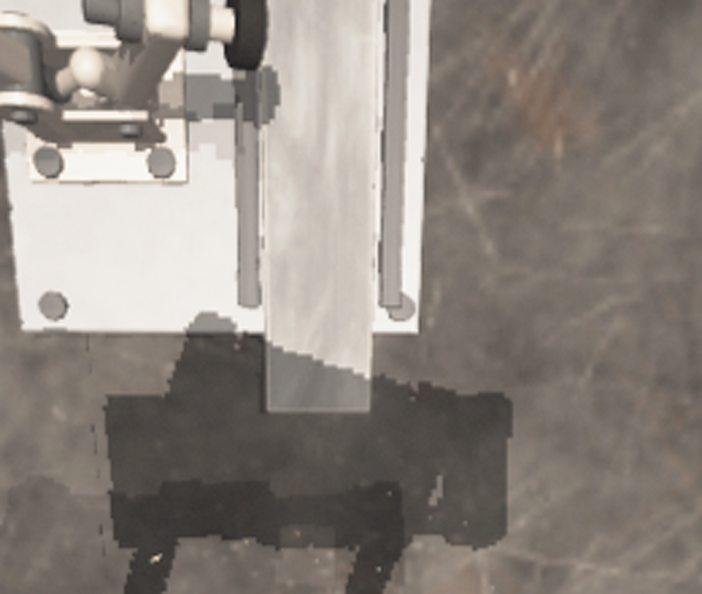

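The wrist view shows the bar's near end at (318,410), still square between the rails and about 30 mm past the plate edge, so it has not moved back. Next is the handle.

Call:
{"name": "send_rows", "arguments": {
  "commands": [
    {"tx":0,"ty":0,"tz":-50,"roll":-8},
    {"tx":0,"ty":0,"tz":-95,"roll":-16},
    {"tx":30,"ty":-16,"tz":-95,"roll":-24},
    {"tx":60,"ty":-32,"tz":-95,"roll":-32},
    {"tx":90,"ty":-48,"tz":-95,"roll":-40},
    {"tx":120,"ty":-64,"tz":-95,"roll":-48},
    {"tx":149.6,"ty":-80.7,"tz":-95,"roll":-56},
    {"tx":149.6,"ty":-80.7,"tz":-95,"roll":-64}
  ]
}}

```text
t: 10.1
ee_pos: [0.613, -0.0369, 0.2464]
tool_rot: [-2.692, -1.617, -0.002]
contact_force: [-0.2, -0.4, -0.6]
grip_width: -0.0
grip_force: 0.0
```

Call:
{"name": "send_rows", "arguments": {
  "commands": [
    {"tx":0,"ty":0,"tz":0,"roll":-8},
    {"tx":0,"ty":0,"tz":0,"roll":-16},
    {"tx":0,"ty":0,"tz":0,"roll":-24},
    {"tx":0,"ty":0,"tz":0,"roll":-26},
    {"tx":0,"ty":0,"tz":0,"roll":-26}
  ]
}}

```text
t: 10.6
ee_pos: [0.6105, -0.0389, 0.2486]
tool_rot: [2.269, 2.171, 0.002]
contact_force: [-0.6, -0.6, -0.1]
grip_width: 0.008
grip_force: 0.0
```

Run:
```python
from h import *
snap('wrist','w2'); f=np.load('fix.npz')
o=telemetry.observe();R=cv2.Rodrigues(o['tool_rot'])[0];print(o['ee_pos'],'fix',f['R'].T@(o['ee_pos'][:2]-f['o']),np.round(R,3),o['contact_force'])
s=load('w2')
im=cv2.cvtColor(s['p'],cv2.COLOR_RGB2HSV); m=((im[...,0]<8)|(im[...,0]>172))&(im[...,1]>150)&(im[...,2]>80)
Q=[]
for v,u in zip(*np.nonzero(m)):
    if .1<s['d'][v,u]<1:
        q=world(s,u,v,h=0); g=f['R'].T@(q[:2]-f['o'])
        if abs(g[0]+.03)<.03 and .04<g[1]<.13 and q[2]>.08: Q.append([*g,q[2]])
Q=np.array(Q);print(len(Q),Q.min(0),Q.max(0))
for z in np.arange(.1,.2,.01):
    k=abs(Q[:,2]-z)<.005
    if k.any(): print(round(z,3),k.sum(),Q[k].min(0).round(4),Q[k].max(0).round(4))
```

```text
[ 0.61035919 -0.03892878  0.24859915] fix [-0.034392    0.04646718] [[ 0.045  0.999  0.002]
 [ 0.999 -0.045 -0.   ]
 [-0.     0.002 -1.   ]] [0.24802018 0.10871855 0.29523916]
91 [-0.03679876  0.08721656  0.18605353] [-0.02235448  0.09614025  0.19172578]
0.19 91 [-0.0368  0.0872  0.1861] [-0.0224  0.0961  0.1917]
```

Call:
{"name": "send_rows", "arguments": {
  "commands": [
    {"tx":0,"ty":4.5,"tz":40,"roll":0},
    {"tx":0,"ty":4.5,"tz":75,"roll":0},
    {"tx":0,"ty":4.5,"tz":89,"roll":0},
    {"tx":0,"ty":4.5,"tz":89,"roll":0},
    {"tx":6,"ty":4.5,"tz":89,"roll":0},
    {"tx":12,"ty":4.5,"tz":89,"roll":0},
    {"tx":16,"ty":4.5,"tz":89,"roll":0},
    {"tx":16,"ty":4.5,"tz":89,"roll":0}
  ]
}}

```text
t: 11.45
ee_pos: [0.6159, -0.0224, 0.1611]
tool_rot: [2.267, 2.172, 0.003]
contact_force: [-1.0, -0.4, 0.2]
grip_width: 0.005
grip_force: 0.0
```

Call:
{"name": "send_rows", "arguments": {
  "commands": [
    {"tx":4,"ty":0,"tz":0,"roll":0},
    {"tx":8,"ty":0,"tz":0,"roll":0},
    {"tx":12,"ty":0,"tz":1,"roll":0},
    {"tx":16,"ty":0,"tz":2,"roll":0},
    {"tx":20,"ty":0,"tz":3,"roll":0},
    {"tx":20,"ty":0,"tz":3,"roll":0}
  ]
}}

```text
t: 12.05
ee_pos: [0.6164, -0.0068, 0.1575]
tool_rot: [2.268, 2.165, -0.006]
contact_force: [0.1, -8.4, 1.5]
grip_width: 0.003
grip_force: 3.7
```

Call:
{"name": "send_rows", "arguments": {
  "commands": [
    {"tx":5,"ty":0,"tz":2,"roll":0},
    {"tx":10,"ty":0,"tz":4,"roll":0},
    {"tx":15,"ty":0,"tz":6.3,"roll":0},
    {"tx":20.6,"ty":0,"tz":9.5,"roll":0},
    {"tx":26.2,"ty":0,"tz":13,"roll":0},
    {"tx":31.2,"ty":0,"tz":17,"roll":0},
    {"tx":36.3,"ty":0,"tz":21.2,"roll":0},
    {"tx":36.3,"ty":0,"tz":21.2,"roll":0}
  ]
}}

```text
t: 12.85
ee_pos: [0.6183, 0.031, 0.1366]
tool_rot: [2.268, 2.167, -0.002]
contact_force: [-0.1, -5.0, 3.0]
grip_width: 0.005
grip_force: 2.7
```

Call:
{"name": "send_rows", "arguments": {
  "commands": [
    {"tx":4.5,"ty":0,"tz":4.5,"roll":0},
    {"tx":9,"ty":0,"tz":9.5,"roll":0},
    {"tx":13,"ty":0,"tz":14.5,"roll":0},
    {"tx":16.9,"ty":0,"tz":20,"roll":0},
    {"tx":20,"ty":0,"tz":25.5,"roll":0},
    {"tx":23.2,"ty":0,"tz":31.5,"roll":0},
    {"tx":23.2,"ty":0,"tz":31.5,"roll":0}
  ]
}}

```text
t: 13.55
ee_pos: [0.6197, 0.0543, 0.106]
tool_rot: [2.267, 2.167, -0.001]
contact_force: [-0.4, -5.1, 5.3]
grip_width: 0.004
grip_force: 3.4
```

Call:
{"name": "send_rows", "arguments": {
  "commands": [
    {"tx":2.4,"ty":0,"tz":6,"roll":0},
    {"tx":4.8,"ty":0,"tz":11.6,"roll":0},
    {"tx":6,"ty":0,"tz":16,"roll":0},
    {"tx":7,"ty":0,"tz":20,"roll":0},
    {"tx":7,"ty":0,"tz":20,"roll":0}
  ]
}}

```text
t: 14.05
ee_pos: [0.6202, 0.0614, 0.0867]
tool_rot: [2.267, 2.167, 0.001]
contact_force: [-1.4, -4.3, 6.7]
grip_width: 0.004
grip_force: 4.0
```

Call:
{"name": "send_rows", "arguments": {
  "commands": [
    {"tx":0.5,"ty":0,"tz":2,"roll":0},
    {"tx":0.8,"ty":0,"tz":4,"roll":0},
    {"tx":1,"ty":0,"tz":6,"roll":0},
    {"tx":1,"ty":0,"tz":6,"roll":0}
  ]
}}

```text
t: 14.45
ee_pos: [0.6202, 0.0627, 0.0808]
tool_rot: [2.267, 2.168, 0.001]
contact_force: [-1.3, -4.4, 8.2]
grip_width: 0.004
grip_force: 4.0
```

Call:
{"name": "send_rows", "arguments": {
  "commands": [
    {"tx":0,"ty":0,"tz":2,"roll":0},
    {"tx":0,"ty":0,"tz":4,"roll":0},
    {"tx":0,"ty":0,"tz":4,"roll":0}
  ]
}}

```text
t: 14.75
ee_pos: [0.6202, 0.0633, 0.0766]
tool_rot: [2.268, 2.169, 0.003]
contact_force: [-1.9, -2.9, 8.2]
grip_width: 0.003
grip_force: 3.7
```

Call:
{"name": "send_rows", "arguments": {
  "commands": [
    {"tx":0,"ty":0,"tz":1,"roll":0},
    {"tx":0,"ty":0,"tz":2,"roll":0},
    {"tx":0,"ty":0,"tz":2,"roll":0}
  ]
}}

```text
t: 15.05
ee_pos: [0.6203, 0.0636, 0.0748]
tool_rot: [2.268, 2.169, 0.003]
contact_force: [-1.2, -1.6, 8.2]
grip_width: 0.005
grip_force: 3.8
```

Call:
{"name": "send_rows", "arguments": {
  "commands": [
    {"tx":0,"ty":0,"tz":1,"roll":0},
    {"tx":0,"ty":0,"tz":2,"roll":0},
    {"tx":0,"ty":0,"tz":2,"roll":0}
  ]
}}

```text
t: 15.35
ee_pos: [0.6204, 0.0636, 0.0739]
tool_rot: [2.267, 2.169, 0.004]
contact_force: [-3.4, -2.1, 11.2]
grip_width: 0.002
grip_force: 5.6
```

Call:
{"name": "send_rows", "arguments": {
  "commands": [
    {"tx":0,"ty":0,"tz":0.5,"roll":0},
    {"tx":0,"ty":0,"tz":1,"roll":0},
    {"tx":0,"ty":0,"tz":1,"roll":0}
  ]
}}

```text
t: 15.65
ee_pos: [0.6205, 0.0637, 0.0736]
tool_rot: [2.267, 2.168, 0.005]
contact_force: [-4.5, -2.3, 13.5]
grip_width: 0.002
grip_force: 6.7
```

Call:
{"name": "send_rows", "arguments": {
  "commands": [
    {"tx":0,"ty":0,"tz":0.7,"roll":0},
    {"tx":0,"ty":0,"tz":1.4,"roll":0},
    {"tx":0,"ty":0,"tz":1.4,"roll":0}
  ]
}}

```text
t: 15.95
ee_pos: [0.6206, 0.0637, 0.0731]
tool_rot: [2.267, 2.168, 0.005]
contact_force: [-4.1, -2.1, 15.6]
grip_width: 0.006
grip_force: 8.0
```

Call:
{"name": "send_rows", "arguments": {
  "commands": [
    {"tx":0,"ty":0,"tz":0.7,"roll":0},
    {"tx":0,"ty":0,"tz":1.5,"roll":0},
    {"tx":0,"ty":0,"tz":1.5,"roll":0},
    {"tx":0,"ty":0,"tz":1.5,"roll":0}
  ]
}}

```text
t: 16.35
ee_pos: [0.6208, 0.0637, 0.0725]
tool_rot: [2.266, 2.168, 0.006]
contact_force: [-5.8, -1.5, 18.9]
grip_width: 0.009
grip_force: 9.5
```

Call:
{"name": "send_rows", "arguments": {
  "commands": [
    {"tx":0,"ty":0,"tz":0.5,"roll":0},
    {"tx":0,"ty":0,"tz":0.5,"roll":0},
    {"tx":0,"ty":0,"tz":0.5,"roll":0},
    {"tx":0,"ty":0,"tz":0.5,"roll":0},
    {"tx":0,"ty":0,"tz":0.5,"roll":0}
  ]
}}

```text
t: 16.85
ee_pos: [0.6209, 0.0638, 0.0725]
tool_rot: [2.266, 2.168, 0.007]
contact_force: [-7.1, -2.3, 19.4]
grip_width: 0.003
grip_force: 10.1
```

Call:
{"name": "send_rows", "arguments": {
  "commands": [
    {"tx":0,"ty":0,"tz":-3,"roll":0},
    {"tx":0,"ty":0,"tz":-8,"roll":0},
    {"tx":0,"ty":0,"tz":-30,"roll":0},
    {"tx":0,"ty":0,"tz":-80,"roll":0},
    {"tx":0,"ty":0,"tz":-130,"roll":0},
    {"tx":0,"ty":-50,"tz":-150,"roll":0},
    {"tx":0,"ty":-100,"tz":-150,"roll":0},
    {"tx":0,"ty":-100,"tz":-150,"roll":0}
  ]
}}

```text
t: 17.65
ee_pos: [0.5141, 0.0694, 0.2151]
tool_rot: [-2.267, -2.171, 0.003]
contact_force: [0.6, -0.7, -0.6]
grip_width: 0.004
grip_force: 0.0
```

Run:
```python
from h import *
snap('wrist','w3'); f=np.load('fix.npz'); s=load('w3')
im=cv2.cvtColor(s['p'],cv2.COLOR_RGB2HSV); m=((im[...,0]<8)|(im[...,0]>172))&(im[...,1]>150)&(im[...,2]>80)
Q=[]
for v,u in zip(*np.nonzero(m)):
    if .1<s['d'][v,u]<1:
        q=world(s,u,v,h=0); g=f['R'].T@(q[:2]-f['o'])
        if abs(g[0]+.03)<.03 and .05<g[1]<.22 and q[2]>.04: Q.append([*g,q[2]])
Q=np.array(Q)
for y in np.arange(.09,.2,.01):
    k=abs(Q[:,1]-y)<.005
    if k.any(): print(round(y,3),Q[k].mean(0).round(4),np.percentile(Q[k,2],90).round(4))
print(telemetry.observe()['ee_pos'])
cv2.imwrite('pics/w3.png',s['p'][:,:,::-1])
snap('top','top3'); t=load('top3')['p'][150:250,290:390,::-1]
cv2.imwrite('pics/top3c.png',cv2.resize(t,None,fx=6,fy=6,interpolation=cv2.INTER_CUBIC))
```

```text
0.1 [-0.0317  0.1025  0.0703] 0.0722
0.11 [-0.0314  0.1102  0.0709] 0.0733
0.12 [-0.0313  0.1201  0.0711] 0.0734
0.13 [-0.0313  0.1298  0.0709] 0.0732
0.14 [-0.0313  0.1399  0.0709] 0.0731
0.15 [-0.0311  0.15    0.0712] 0.0734
0.16 [-0.0312  0.1601  0.0714] 0.0739
0.17 [-0.0311  0.1701  0.0715] 0.074
0.18 [-0.0312  0.18    0.0718] 0.0743
0.19 [-0.031   0.1877  0.0708] 0.0734
[0.51630218 0.06925828 0.21529974]
```

View pics/w3.png

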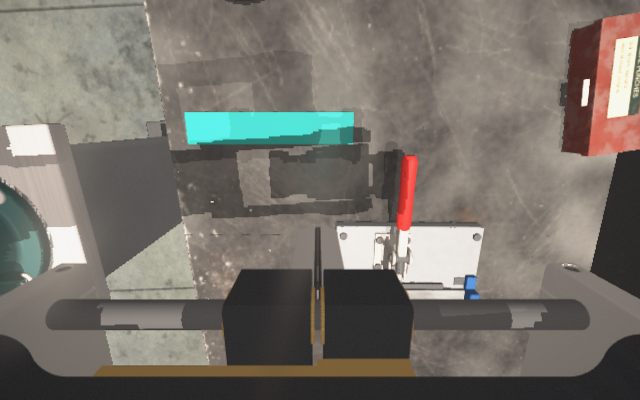

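The wrist view shows the red handle lying level from (402,228) to (410,157), with depth giving about 71 mm height along its whole length. Next I check the bar against the stop from the top.

View pics/top3c.png

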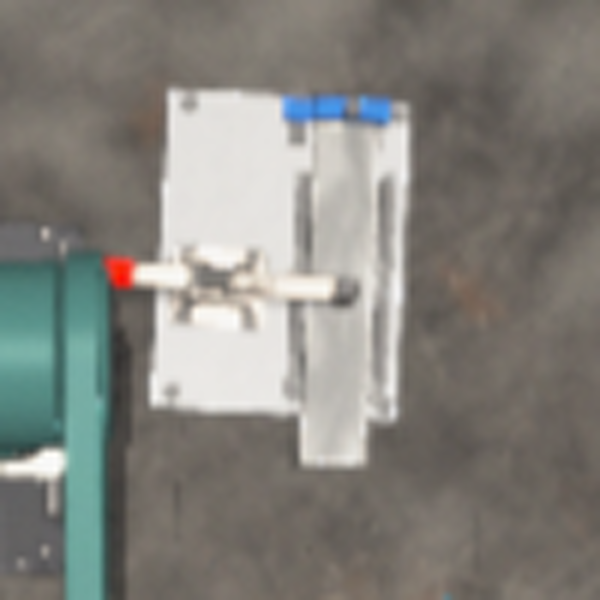

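The top view shows the bar's far end at (347,122) meeting the blue stop. The clamp arm lies flat, with its pad at (345,290) on the bar, and the handle is level. The robot touches nothing, so I hand in the job.

```bash
python3 -c "
from h import *
print(close_job())"
```

```text
the job is handed in; nothing more can be done
None
```

The job is done and handed in: the bar is against the blue stop, pressed there with about 15–17 N, and the clamp handle is home on its rest, pressed with about 20 N, with its pad down on the bar. No force reading went above 25 N (they were taken between moves), and the last one was at about 18 s of the 69 s allowed. The judge's result was not shown.

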